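# Snap the stop clip onto the rail and trap the shoe-horn hook

## Robot

A 7-joint arm with a two-finger parallel gripper is mounted at the origin on the work surface. World frame = base frame: x ahead of the robot, y to its left, z up, the work surface at z = 0. Lengths are in mm, angles in rad, forces in N, time in s.
With the tool pointing down it reaches from about 350 to 900 mm from the base axis. Payload 8.1 kg.
Tool frame: the origin (TCP) lies at the very end of the fingers, on their centre line; the grasp point (between the pads) lies 19 mm behind it; z points along the fingers, y is the line along which they close (so a half turn about z gives the same grasp; the last joint's range is limited). The gripper opens to 92 mm and grips with 3 to 60 N. Pads are 19 mm wide; open, the fingers measure 130 mm over their backs; the gripper's body (75 mm by 190 mm) begins 47 mm behind the grasp point.
Start: joints at [-1.374, 0.434, 0.025, 1.573, -0.012, 1.134, -0.075], TCP at [184.608, 597.128, 226.742] pointing down, gripper open.
Joint ranges: [-2.62, 2.62], [-0.44, 2.09], [-1.27, 1.32], [0.08, 2.57], [-1.32, 4.46], [0.12, 2], [-2.74, 2.74]. Speed limits (rad/s): [2.22, 2.22, 3.01, 3.01, 3.14, 3.14, 3.14].

## Interface

Orientations are given as a unit quaternion [x, y, z, w].
In Python, from bench import manip gives the robot as it stands.
- The arm moves only by the shell command python3 -m pendant 'ROWS' [FORCE]. ROWS is JSON, a list of rows, each a list of 3 entries, a list of its own where there are three numbers: the shift along the tool's x, y, z in mm, then the turn, a rotation vector about the tool's x, y, z in rad, then the opening, from 0 (shut) to 1 (fully open). A call has 1 to 12 rows; each row shifts and turns the commanded pose from where the row before left it, along the tool's axes as they then stand; what a row does not reach is not made up. A row lasts 1/10 s, in which the tool goes at most 50 mm and 8.59 degrees, less where a joint would pass 70% of its speed; a pose out of reach is approached as far as the arm can. A call with a gripper value outside its range is refused whole. The fingers move at their own pace and stop on an object; FORCE is the grip in N (left out, the last holds). Time passes only in rows, so rows that do not move let the fingers close. It gives the time, the measured TCP pose, the force, the opening and the grip force at its end, in the units of the state.
- manip.get_state(): the state, without advancing time (a new reading comes with each control period).
- manip.camera(name): name is "scene" or "top" or "wrist"; returns a dict with "color" (480x640x3 uint8, red, green, blue), "fx", "fy", "cx", "cy" (pixels), "xyz" and "orientation" of the camera in the world; the wrist camera has in their place "tool_from_camera" (4x4, takes a point from camera to tool coordinates, whose origin is the TCP and whose axes are the flange's). Camera axes: x right, y up, looking along -z (the intrinsics and any distortion apply to the point x, -y, -z); pixel columns grow to the right and rows downward; lengths in mm; the calibration is good to about 2 mm. The wrist camera is an equidistant fisheye: a pixel r from the principal point sees the ray r / f radians off the axis. A picture is of the moment at which its call begins: read the wrist's pose just before it. There is no depth.
- manip.finish_job(): hands the job in; it is judged then, once.
The state is a dict: "time_s": time; "qpos": joint angles; "qd": joint speeds; "tau": joint torques, N m; "position": TCP position; "tcp_rot": TCP orientation; "force": force on the tool from outside, world axes, zero at the start; "ft_torque": the same for the moment, N m; "gripper_width": finger opening in mm; "grip_force": force on a finger pad.
Only numpy, scipy, OpenCV 4.12 (cv2) and the standard library are available. Lean on these libraries where they do the work, as an engineer would, in place of code of your own. Each camera call takes 0.05 s, during which the arm holds its last target. There are 200 camera calls.

## Task

The shoe horn's hook keeps wandering along the rail in front of the cabinet door. Take the yellow stop clip from the tray, press it down over the rail on the free stretch to the right of the hook until it snaps fully home, then slide it left along the rail, pushing the hook ahead of it, until the hook comes up firmly against the black rubber stop ring, and leave the clip there beside the hook, tab upright. Feel for the snap and for the stop rather than forcing either, and leave the tray and the other things in it as they are.

Things in the scene. Friction and masses are not known exactly. Their poses are not given: they have to be found in the camera images.
- clip: Yellow plastic stop clip, about 35 to 60 g, a C in profile open downwards, 24 mm long along y (the bore axis). Alike front and back. Origin: centre of the 14 mm bore, which lies on the rail's axis when the clip is home; z up through the tab. Crown 26 mm across (x), 7 to 13 mm above the origin. Stands on the feet of its jaws, 17 mm below the origin. Pressing it on with over 20 N cracks it.
- clip_tab (a point): Middle of the clip's thumb tab, to grip it by: 10 mm thick along the clip's x, 24 mm along y, 13 to 42 mm above the clip's origin (this point: 27.5 mm above it). Axes as the clip's. Once home the clip grips the rail and slides along it with a drag of about 1 to 4 N.
- clip_mouth (a point): Middle of the clip's mouth, 6 mm under its origin: 8 mm wide between two springy lips; a lead-in below flares to 22 mm (feet 30 mm over all). Pressed down, the lips meet the rail with the origin about 13 mm above its axis, the push grows to some 6 to 10 N, falls off as they pass its widest part (origin 5 to 8 mm above the axis) and grows hard when the crown is down (origin on the axis).
- rail: Steel rod of 14 mm diameter along its y axis (y to the left as the robot sees it), fixed 45 mm in front of the cabinet, axis 200 mm above the work surface. Origin: on the axis, midway between two dark brackets; x towards the cabinet, z up. Bracket heads 24 mm in diameter, inner faces at y = +150 (left) and -150 mm. A black rubber stop ring (26 mm in diameter, 10 mm long) is clamped on it left of the hook.
- horn_hook (a joint): Gap (m) from the left bracket to the brass hook eye that carries the red shoe horn; grows to the right, up to 0.13. Drag about 1 N, stays where left. Eye: closed ring, 24 mm in diameter, 16 mm long; the horn hangs under it. The stop ring halts it at a gap between 0.010 and 0.045: that place differs and is not measured, so feel for it. A push of 5 to 8 N is firm; over 12 N risks shifting the stop ring.
- hook_face (a point): Point on the rail's axis in the middle of the hook eye's right-hand face, which the clip's end face pushes against. Axes as the rail's. When clip and eye touch, the clip's origin is 12 mm to the right (-y) of it.
- cabinet: Small teak cabinet, 270 x 460 mm (x, y), top 200 mm above the work surface; a door (right) and a fixed panel (left) face the robot (-x). Fixed. Origin: centre of its underside, on the work surface.
- tray: Loose black plastic tray on the cabinet's top, 220 x 400 mm (x, y), 22 mm high, walls and floor 3 mm thick. Origin: centre of its underside. The clip stands in it.
- boot_pick: Steel boot pick with a T handle, 165 mm long along its x, lying along the far side of the tray, 14 mm high. Origin near its middle, on the tray's floor. Bystander.
- heel_cup: Blue heel cup, 55 x 55 mm, 22 mm high, standing in the tray. Origin: centre of its underside. Bystander.
- coaster: White ceramic coaster, a disc of 90 mm diameter, 8 mm high, in the tray. Origin: centre of its underside. Bystander.
Not all that is in view belongs to the job. Of the things like the clip, leave any that is green or purple; of the rest the smaller one is meant.

How it is judged:
By the outcome, as a careful person would: the job done as asked, in the order asked, and still so for the second after the job is handed in, with the robot touching nothing.
It also fails if it takes over 59 s, if anything falls off the work surface, if the arm or the gripper's body presses on something with over 40 N, if the wrist force passes 120 N, or if a joint passes its speed limit or range.

## Working session

There is one attempt and no reset: what is moved stays moved. The work goes in short steps, Python scripts to look and compute and a shell command to move; the robot and the scene stay as the last step left them, time stands still between calls to the robot, and variables do not carry over. Pictures are saved under pics/ and viewed, at most 10 in all, crops included, and the job is handed in when it is done.

```bash
mkdir -p pics; python3 - <<'E'
from bench import manip
import cv2,numpy as np
s=manip.get_state();print(s)
for n in("scene","top"):
    c=manip.camera(n);cv2.imwrite(f"pics/{n}.png",c["color"][:,:,::-1]);print({k:v for k,v in c.items() if k!="color"})
c=manip.camera("wrist");cv2.imwrite("pics/wrist.png",c["color"][:,:,::-1]);print({k:v for k,v in c.items() if k!="color"})
E
```

```text
{'time_s': 0.0, 'qpos': array([-1.37354184,  0.43522898,  0.02498895,  1.57413555, -0.01161039,
        1.13399345, -0.07508925]), 'qd': array([ 0.00172926, -0.00133666,  0.00066516, -0.00145177,  0.00130833,
        0.00256039,  0.00273211]), 'tau': array([-1.17861258e-03, -6.67858672e+01,  9.84564275e-01, -3.14457464e+01,
       -6.06346875e-02,  4.30490007e-02,  1.66990621e-04]), 'position': array([184.51819817, 596.58440612, 225.92656386]), 'tcp_rot': array([ 1.49404881e-01,  9.88775771e-01, -8.08545708e-04, -4.93107793e-05]), 'force': array([ 0.09073736, -0.61671021, -0.08249065]), 'ft_torque': array([ 0.00697872, -0.0037779 , -0.01334537]), 'grip_force': 0.0, 'gripper_width': 91.78213345803671}
{'fx': 605.0987489492619, 'fy': 605.0987489492619, 'cx': 321.98242877144196, 'cy': 242.1326807942974, 'xyz': array([ 442.64338949, -559.80099691,  983.77429743]), 'orientation': array([ 0.31516396, -0.03634049, -0.12791982,  0.93967418])}
{'fx': 610.9568965630475, 'fy': 610.9568965630475, 'cx': 320.7287191120893, 'cy': 241.21180026088857, 'xyz': array([ 537.42895953,   36.84040717, 1045.99083427]), 'orientation': array([-0.01851556,  0.03884649,  0.71050485, -0.70237525])}
{'fx': 371.64829954431775, 'fy': 371.64829954431775, 'cx': 318.5512944006007, 'cy': 238.02035325431814, 'tool_from_camera': array([[ 1.68732309e-04,  9.63786475e-01,  2.66675087e-01,
         7.15218746e+01],
       [ 9.99999345e-01,  1.39180388e-04, -1.13573554e-03,
         7.40136876e-01],
       [-1.13172249e-03,  2.66675104e-01, -9.63785821e-01,
        -1.59227342e+02],
       [ 0.00000000e+00,  0.00000000e+00,  0.00000000e+00,
         1.00000000e+00]])}
```

View pics/scene.png

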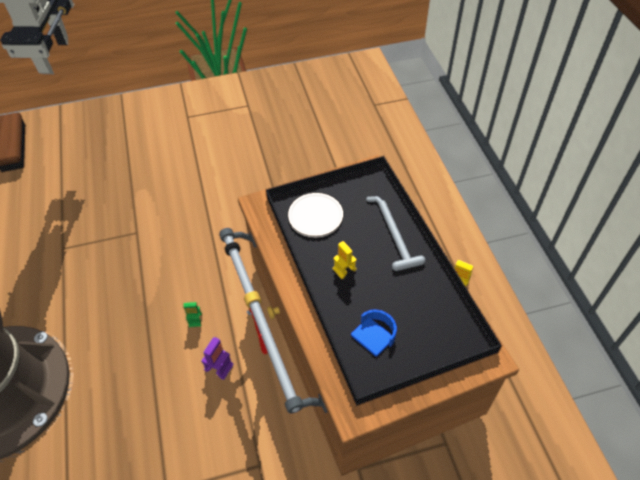

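View pics/top.png

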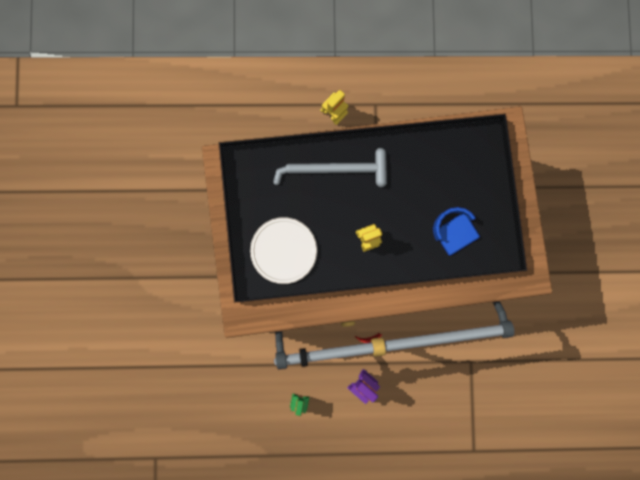

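```bash
cat > h.py <<'E'
import numpy as np
from scipy.spatial.transform import Rotation as R
C={"scene":(605.0987,605.0987,321.982,242.133,[442.643,-559.801,983.774],[0.31516396,-0.03634049,-0.12791982,0.93967418]),
"top":(610.957,610.957,320.729,241.212,[537.429,36.840,1045.991],[-0.01851556,0.03884649,0.71050485,-0.70237525])}
def ray(n,u,v):
    f,_,cx,cy,p,q=C[n]; return np.array(p),R.from_quat(q).apply([(u-cx)/f,-(v-cy)/f,-1])
def onz(n,u,v,z):
    p,d=ray(n,u,v); return p+d*(z-p[2])/d[2]
def proj(n,X):
    f,_,cx,cy,p,q=C[n]; c=R.from_quat(q).inv().apply(np.asarray(X,float)-p); c=np.atleast_2d(c)
    return np.c_[cx+f*c[:,0]/-c[:,2],cy+f*c[:,1]/c[:,2]]
def tri(a,b):
    p,d=ray("top",*a);q,e=ray("scene",*b);t=np.linalg.lstsq(np.c_[d,-e],q-p,rcond=None)[0]
    return (p+t[0]*d+q+t[1]*e)/2,np.linalg.norm(p+t[0]*d-q-t[1]*e)
E
python3 - <<'E'
import cv2,numpy as np
from h import *
t=cv2.imread("pics/top.png");s=cv2.imread("pics/scene.png")
def cr(im,u,v,w,h,k):return cv2.resize(im[v:v+h,u:u+w],None,fx=k,fy=k,interpolation=cv2.INTER_CUBIC)
a=np.hstack([cr(t,340,210,40*1+20,50,6.0),cr(s,320,230,50,50,6),])
a=np.zeros((600,800,3),np.uint8)
a[:300,:400]=cr(t,345,215,50,50,8)[:300,:400] if 0 else cr(t,345,213,50,50,8)[:300]
a[:300,400:]=cr(s,320,238,50,50,8)[:300]
a[300:,:400]=cr(t,268,290,200*5//10*0+133,100,3)[:,:400].shape and cv2.resize(t[300:375,270:370],(400,300),interpolation=cv2.INTER_CUBIC)
a[300:,400:]=cv2.resize(t[85:130,305:365],(400,300),interpolation=cv2.INTER_CUBIC)
cv2.imwrite("pics/crop.png",a)
L=onz("top",281,360,200);Rr=onz("top",508,328,200);print("br",L,Rr,np.linalg.norm(L-Rr))
L=tri((281,360),(228,237))
print(L,tri((508,328),(294,404)),tri((378,346),(252,297)),tri((369,232),(344,248)),tri((336,103),(464,268)))
E
```

```text
br [443.91773934  68.38875694 200.        ] [ 482.75500804 -246.03965147  200.        ] 316.81786164871045
(array([443.46193012,  68.56675011, 194.70968522]), np.float64(0.2590757590420429)) (array([ 481.596522  , -243.94377383,  205.59739574]), np.float64(3.0730419571272996)) (array([460.06874967, -63.88743799, 206.50680737]), np.float64(2.693734896489255)) (array([609.95326334, -48.77889162, 256.61057672]), np.float64(5.917587847175657)) (array([845.20858054, -20.01892013,  69.34847387]), np.float64(3.755066454416838))
```

View pics/crop.png

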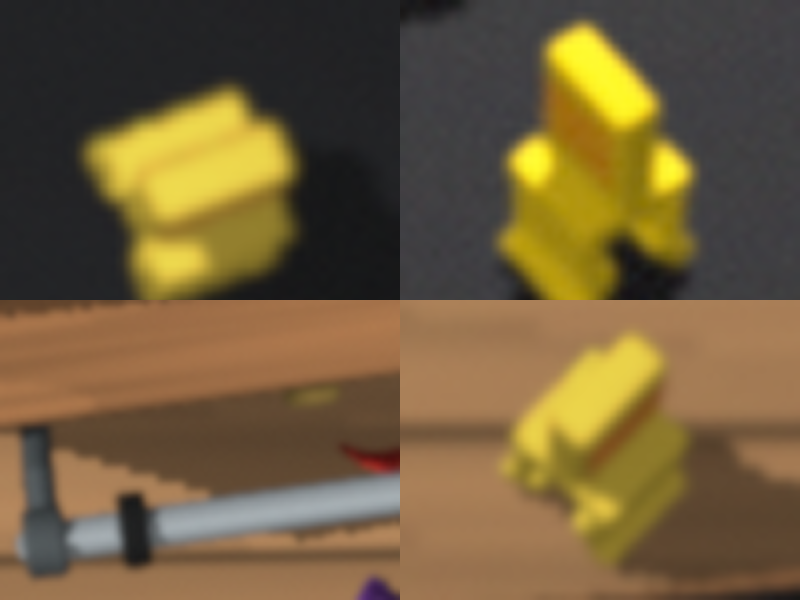

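The top view shows four things like the clip: yellow in the tray (369,238), yellow on the table behind the cabinet (336,105), green (299,405) and purple (365,387). Green and purple are excluded. The tray one is the smaller of the two yellows: it looks about the same size, though it stands 200 mm nearer the camera. The crop confirms it is yellow, with its tab up. The rail brackets are at (281,360) and (508,328), the ring is at about (303,357), and the hook eye is at (378,346).

```bash
cat > fit.py <<'E'
import cv2
from h import *
from scipy.optimize import minimize
def box(x,y,z0,z1,x0=None):return np.array([[sx*(x if k else (x0 or x)),sy*y,z] for sx in(-1,1) for sy in(-1,1) for k,z in((0,z0),(1,z1))])
parts=[box(5,12,13,42),box(13,12,-6,13),box(13,12,-17,-6,15)]
def fit(cams,im,w0,z=220):
    ms={}
    for n in cams:
        hsv=cv2.cvtColor(im[n],cv2.COLOR_BGR2HSV);m=cv2.inRange(hsv,(15,110,50),(38,255,255))
        u,v=proj(n,[w0[0],w0[1],z+10])[0];k=np.zeros_like(m);cv2.circle(k,(int(u),int(v)),38,255,-1);m&=k
        M=np.zeros_like(m);ms[n]=cv2.resize(m,None,fx=4,fy=4,interpolation=cv2.INTER_LINEAR)>127
    def cost(p):
        c=0;X=[R.from_rotvec([0,0,p[2]]).apply(q)+[p[0],p[1],z] for q in parts]
        for n in cams:
            k=np.zeros(ms[n].shape,np.uint8)
            for q in X: cv2.fillConvexPoly(k,cv2.convexHull(((proj(n,q)+.5)*4*16).astype(np.int32)),1,shift=4)
            c+=1-(ms[n]&(k>0)).sum()/(ms[n]|(k>0)).sum()
        return c
    return min((minimize(cost,[*w0[:2],a],method="Nelder-Mead",options=dict(initial_simplex=np.array([[w0[0]+d,w0[1]+e,a+f] for d,e,f in((0,0,0),(8,0,0),(0,8,0),(0,0,.2))]),maxiter=150)) for a in np.arange(-1.2,1.6,.4)),key=lambda r:r.fun)
E
python3 - <<'E'
from fit import *
im={n:cv2.imread(f"pics/{n}.png") for n in C}
for c in(["top"],["scene"],["top","scene"]):
    r=fit(c,im,[610,-49]);print(c,r.x.round(3),r.fun)
L=onz("top",281,360,200);Rr=onz("top",508,328,200);c=(L+Rr)/2;u=(L-Rr)/np.linalg.norm(L-Rr)
print("rail",c,u, "hook y",(onz("top",378,346,205)-c)@u,"ring",(onz("top",303.5,356.5,205)-c)@u)
print(proj("scene",[c+158*u,c,c-158*u]))
E
```

```text
['top'] [ 6.1027e+02 -5.3126e+01  2.8300e-01] 0.14183429935219916
['scene'] [ 6.08018e+02 -4.93150e+01  3.29000e-01] 0.09363223499855056
['top', 'scene'] [ 6.08342e+02 -5.16450e+01  3.65000e-01] 0.3339036965603188
rail [463.33637369 -88.82544726 200.        ] [-0.12258548  0.99245796  0.        ] hook y 24.641510468051692 ring 127.29028273243554
[[227.84635757 235.24495417]
 [258.78177352 312.45376407]
 [296.43731581 406.43470846]]
```

```bash
python3 -m pendant '[[[0,0,-45],[0,0,0],1],[[0,0,-45],[0,0,0],1],[[-35,-29,0],[0,0,0],1],[[-35,-29,0],[0,0,0],1],[[-35,-29,0],[0,0,0],1],[[-35,-29,0],[0,0,0],1],[[-35,-29,0],[0,0,0],1],[[-35,-29,0],[0,0,0],1],[[-35,-29,0],[0,0,0],1],[[-35,-29,0],[0,0,0],1],[[-35,-29,0],[0,0,0],1],[[-35,-29,0],[0,0,0],1]]' && python3 -m pendant '[[[-35,-29,0],[0,0,0],1],[[-35,-29,0],[0,0,0],1],[[-35,-29,0],[0,0,0],1],[[-35,-29,0],[0,0,0],1],[[0,0,0],[0,0,0.135],1],[[0,0,0],[0,0,0.135],1],[[0,0,0],[0,0,0.135],1],[[0,0,0],[0,0,0.135],1],[[0,0,0],[0,0,0.135],1],[[0,0,0],[0,0,0.135],1],[[0,0,0],[0,0,0.13],1],[[0,0,0],[0,0,0],1]]'
cat >> h.py <<'E'
def az(s):
    y=R.from_quat(s["tcp_rot"]).apply([0,1,0]);return np.arctan2(y[1],y[0])
def go(s,x,y,z,yaw):
    r=R.from_quat(s["tcp_rot"]);print("pos",s["position"].round(1),"tilt",(r.as_matrix()[:,2]).round(4),"az",az(s).round(4),"t",s["time_s"],"F",s["force"].round(2))
    d=(az(s)-yaw+np.pi/2)%np.pi-np.pi/2
    print("shift tool",r.inv().apply(np.array([x,y,z])-s["position"]).round(1),"turn z",round(d,3))
    t=R.from_euler("z",yaw if abs(yaw-az(s))<1.6 else yaw+np.pi)*R.from_matrix(np.array([[0,1,0],[1,0,0],[0,0,-1.]]))
    print("turn full",(r.inv()*t).as_rotvec().round(4))
E
python3 - <<'E'
from bench import manip
from h import *
import cv2
s=manip.get_state();go(s,609,-51,320,.33)
c=manip.camera("wrist");cv2.imwrite("pics/w2.png",c["color"][:,:,::-1])
E
```

```text
time_s: 1.35
position: [433.9, 214.9, 316.7]
tcp_rot: [0.149, 0.989, 0.0, 0.0]
force: [0.6, 0.5, 0.3]
gripper_width: 91.8
grip_force: 0.0
time_s: 2.55
position: [532.6, 64.6, 316.5]
tcp_rot: [0.582, 0.813, -0.0, -0.0]
force: [0.3, -0.2, -0.1]
gripper_width: 91.9
grip_force: 0.0
pos [532.6  64.6 316.5] tilt [-5.e-04 -2.e-04 -1.e+00] az 0.3289 t 2.55 F [ 0.29 -0.15 -0.07]
shift tool [-134.    35.    -3.5] turn z -0.001
turn full [-0.0005  0.     -0.0011]
```

View pics/w2.png

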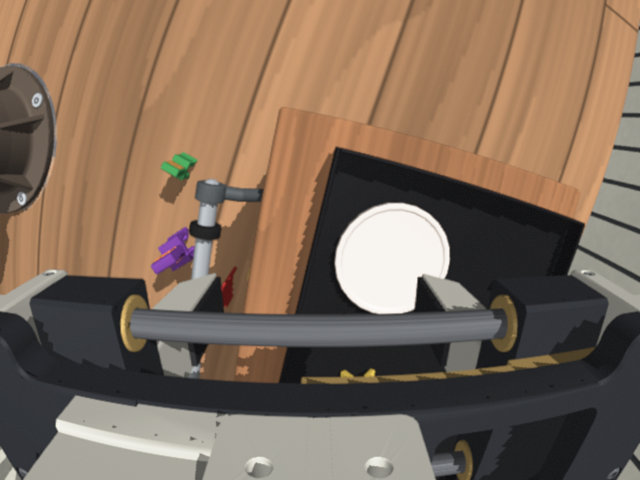

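The wrist view shows the left bracket head (210,190), the ring (205,230), the coaster and green/purple. The clip is hidden by the gripper bar at (360,375), so I'll move past it for a clear look.

```bash
python3 -m pendant '[[[-42,7,0],[0,0,0],1],[[-42,7,0],[0,0,0],1],[[-42,7,0],[0,0,0],1],[[-42,7,0],[0,0,0],1],[[-46,7,0],[0,0,0],1],[[0,0,0],[0,0,0],1],[[0,0,0],[0,0,0],1]]'
python3 - <<'E'
from bench import manip
from h import *
import cv2,pickle
s=manip.get_state();go(s,609,-51,320,.33)
c=manip.camera("wrist");cv2.imwrite("pics/w3.png",c["color"][:,:,::-1]);pickle.dump((s,c),open("w3.pkl","wb"))
E
```

```text
time_s: 3.3
position: [635.3, -128.1, 316.0]
tcp_rot: [0.581, 0.814, -0.0, -0.0]
force: [0.1, 0.7, 0.5]
gripper_width: 91.5
grip_force: 0.0
pos [ 635.3 -128.1  316. ] tilt [-1.1e-03 -4.0e-04 -1.0e+00] az 0.3314 t 3.3 F [0.15 0.66 0.47]
shift tool [81.5  0.2 -4. ] turn z 0.001
turn full [-0.0011 -0.      0.0014]
```

View pics/w3.png

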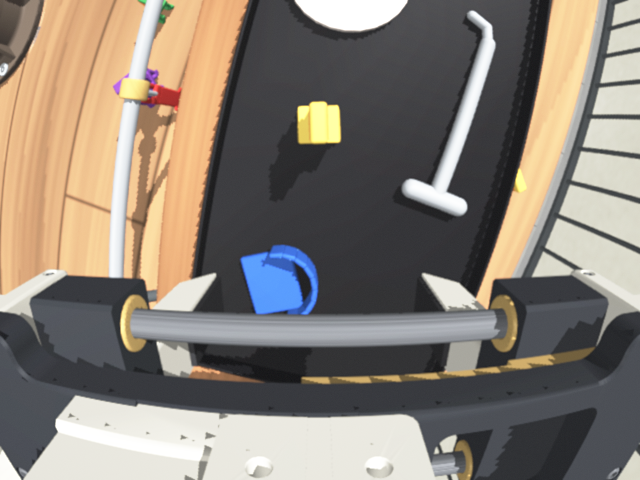

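The wrist view shows the clip at (319,123), nearly aligned with the tool, and the hook eye at (134,90). I'll fit the clip and rail with the fisheye model.

```bash
cat >> h.py <<'E'
W={}
def setw(s,c):
    T=np.eye(4);T[:3,:3]=R.from_quat(s["tcp_rot"]).as_matrix();T[:3,3]=s["position"];W["T"]=T@c["tool_from_camera"];W["k"]=(c["fx"],c["cx"],c["cy"])
_pp=proj
def proj(n,X):
    if n!="wrist":return _pp(n,X)
    T=W["T"];f,cx,cy=W["k"];c=(np.atleast_2d(X)-T[:3,3])@T[:3,:3];p=np.c_[c[:,0],-c[:,1],-c[:,2]]
    h=np.hypot(p[:,0],p[:,1]);th=np.arctan2(h,p[:,2]);return np.c_[cx+f*th*p[:,0]/h,cy+f*th*p[:,1]/h]
def wonz(u,v,z):
    T=W["T"];f,cx,cy=W["k"];a=np.array([u-cx,v-cy]);th=np.hypot(*a)/f;a=a/np.hypot(*a)*np.sin(th)
    d=T[:3,:3]@[a[0],-a[1],-np.cos(th)];return T[:3,3]+d*(z-T[2,3])/d[2]
E
python3 - <<'E'
from fit import *
import pickle
s,c=pickle.load(open("w3.pkl","rb"));setw(s,c)
im={n:cv2.imread(f"pics/{n}.png") for n in C};im["wrist"]=c["color"][:,:,::-1].copy()
for k in(["wrist"],["wrist","top","scene"]):
    r=fit(k,im,[610,-51]);print(k,r.x.round(3),r.fun)
print("eye",wonz(134,90,205),"rail pts",[wonz(u,v,201).round(1) for u,v in((149.5,35),(130.5,110),(121,170),(117.5,240))])
for u,v in((149.5,35),(130.5,110),(121,170),(117.5,240)):
    p=wonz(u,v,201);d=p[:2]-[463.3,-88.8];print("along",d@[-.1226,.9925],"offset",d@[.9925,.1226])
E
```

```text
['wrist'] [606.618 -49.888  -1.233] 0.6082821547639936
['wrist', 'top', 'scene'] [ 6.08334e+02 -5.14590e+01  3.29000e-01] 0.9552032590790818
eye [462.21888873 -63.95597645 205.        ] rail pts [array([457.9, -18.1, 201. ]), array([462. , -80.2, 201. ]), array([ 466.7, -129.2,  201. ]), array([ 475.7, -188.6,  201. ])]
along 70.82330382237758 offset 3.289867476258815
along 8.72157185791586 offset -0.26423202400804346
along -40.50334458390071 offset -1.6138452426401482
along -100.53189172935998 offset 0.04889474314960534
```

```bash
python3 - <<'E'
import fit
from fit import *
import h,pickle
s,c=pickle.load(open("w3.pkl","rb"));setw(s,c)
print(proj("wrist",[[609,-51,262],[609,-51,233]]))
im=c["color"][:,:,::-1].copy();m=cv2.inRange(cv2.cvtColor(im,cv2.COLOR_BGR2HSV),(15,110,50),(38,255,255))
k=m[80:170,270:370];v,u=np.nonzero(k);print(len(u),u.min()+270,u.max()+270,v.min()+80,v.max()+80)
print("z262",wonz(319,103,262),wonz(319,143,262),wonz(319,122,262))
E
```

```text
[[317.70970091 121.93179668]
 [317.84379496 123.85228359]]
805 297 340 101 144
z262 [606.1343769  -40.43996209 262.        ] [613.62860847 -62.19916456 262.        ] [609.70221223 -50.79978531 262.        ]
```

```bash
python3 -m pendant '[[[41,0.5,0],[0,0,0],0.6],[[40.5,0.2,0],[0,0,0],0.6],[[0,0,20],[0,0,0],0.5],[[0,0,20],[0,0,0],0.5],[[0,0,20],[0,0,0],0.5],[[0,0,10],[0,0,0],0.5],[[0,0,0],[0,0,0],0.5],[[0,0,0],[0,0,0],0.5]]'
python3 - <<'E'
from bench import manip
from h import *
go(manip.get_state(),609.5,-51,236.5,.331)
E
```

```text
time_s: 4.15
position: [609.8, -48.7, 247.5]
tcp_rot: [0.58, 0.814, 0.0, 0.0]
force: [1.1, -0.5, 0.5]
gripper_width: 46.1
grip_force: 0.0
pos [609.8 -48.7 247.5] tilt [ 7.e-04  3.e-04 -1.e+00] az 0.3323 t 4.15 F [ 1.07 -0.45  0.48]
shift tool [-2.1 -1.1 11. ] turn z 0.001
turn full [ 0.0007 -0.      0.0013]
```

```bash
python3 -m pendant '[[[-2,-1,6],[0,0,0],0.5],[[0,0,5],[0,0,0],0.5],[[0,0,0],[0,0,0],0.5],[[0,0,0],[0,0,0],0],[[0,0,0],[0,0,0],0],[[0,0,0],[0,0,0],0],[[0,0,0],[0,0,0],0],[[0,0,0],[0,0,0],0],[[0,0,0],[0,0,0],0]]' 30
python3 - <<'E'
from bench import manip
from h import *
go(manip.get_state(),609.5,-51,236.5,.331)
E
```

```text
time_s: 5.05
position: [609.4, -51.4, 235.8]
tcp_rot: [0.581, 0.814, 0.0, 0.0]
force: [0.3, 0.3, -0.4]
gripper_width: 9.7
grip_force: 30.0
pos [609.4 -51.4 235.8] tilt [ 1.e-04  0.e+00 -1.e+00] az 0.331 t 5.05 F [ 0.3   0.26 -0.43]
shift tool [ 0.3  0.3 -0.7] turn z -0.0
turn full [ 0.0001  0.     -0.    ]
```

```bash
python3 -m pendant '[[[0,0,-30],[0,0,0],0],[[0,0,-30],[0,0,0],0],[[0,0,-30],[0,0,0],0],[[-7.4,-32,0],[0,0,0],0],[[-7.4,-32,0],[0,0,0],0],[[-7.4,-32,0],[0,0,0],0],[[-7.4,-32,0],[0,0,0],0],[[-7.4,-32,0],[0,0,0],0],[[0,0,0],[0,0,0.104],0],[[0,0,0],[0,0,0.104],0],[[0,0,0],[0,0,0],0],[[0,0,0],[0,0,0],0]]'
python3 - <<'E'
from bench import manip
from h import *
import cv2,pickle
s=manip.get_state();go(s,469.4,-138.4,325,.123);print(s["gripper_width"])
c=manip.camera("wrist");setw(s,c);a=c["color"][:,:,::-1]
t=manip.camera("top")["color"][:,:,::-1];sc=manip.camera("scene")["color"][:,:,::-1]
cv2.imwrite("pics/t4.png",t);cv2.imwrite("pics/s4.png",sc);cv2.imwrite("pics/w4.png",a);pickle.dump((s,c),open("w4.pkl","wb"))
f=np.zeros((600,800,3),np.uint8);f[:300,:400]=cv2.resize(a,(400,300));f[:300,400:]=cv2.resize(t[260:410,250:450+0],(400,300),interpolation=2)
f[300:,:400]=cv2.resize(sc[200:425,150:450],(400,300),interpolation=2);f[300:,400:]=cv2.resize(a[:225,100:400],(400,300),interpolation=2)
cv2.imwrite("pics/c4.png",f)
E
```

```text
time_s: 6.25
position: [470.0, -138.3, 325.7]
tcp_rot: [0.661, 0.75, 0.0, 0.0]
force: [-0.1, 0.3, -0.7]
gripper_width: 9.7
grip_force: 30.0
pos [ 470.  -138.3  325.7] tilt [ 0.  0. -1.] az 0.1261 t 6.25 F [-0.11  0.33 -0.71]
shift tool [ 0.  -0.6  0.7] turn z 0.003
turn full [ 0.     -0.      0.0031]
9.685135284160875
```

View pics/c4.png

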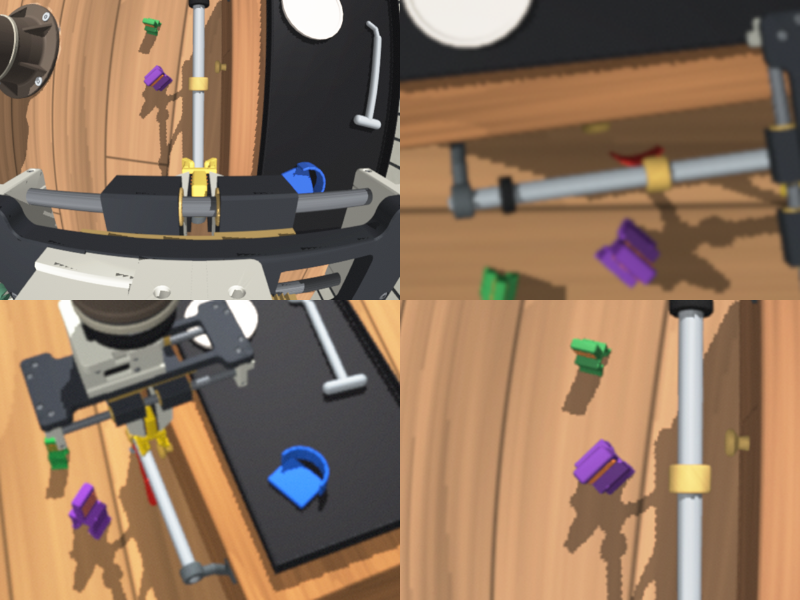

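The wrist view shows the clip held above the rail, with the rail at u≈317 running down the image. The hook eye is at about (317,135) and the right-hand stretch is free. I'll measure the rail relative to the tool directly.

```bash
python3 - <<'E'
from h import *
import cv2,pickle
s,c=pickle.load(open("w4.pkl","rb"));setw(s,c);a=c["color"]
h=cv2.cvtColor(a,cv2.COLOR_RGB2HSV).astype(int);r=R.from_quat(s["tcp_rot"]);P=[]
for v in list(range(30,110,8))+list(range(155,235,8)):
    u=np.nonzero((h[v,290:345,1]<60)&(h[v,290:345,2]>70))[0]+290
    if len(u)<8 or np.ptp(u)>len(u)+2:continue
    # silhouettes: average rays of both edges
    p=(wonz(u.min()-.0,v,200)+wonz(u.max(),v,200))/2;P.append(r.inv().apply(p-s["position"]));print(v,u.min(),u.max(),P[-1].round(1))
P=np.array(P);k=np.polyfit(P[:,0],P[:,1],1);print("tool y = %.4f x + %.2f"%tuple(k),(P[:,1]-np.polyval(k,P[:,0])).std())
e=wonz(317,135,205);print("eye tool",r.inv().apply(e-s["position"]))
y=cv2.inRange(cv2.cvtColor(a,cv2.COLOR_RGB2HSV),(20,150,60),(35,255,255))[240:320,270:370]
for v in range(0,80,6):
    u=np.nonzero(y[v])[0]
    if len(u):print("clip",v+240,u.min()+270,u.max()+270)
E
```

```text
30 309 326 [157.6  -0.2 125.7]
38 309 326 [151.   -0.2 125.7]
46 309 327 [144.4   0.2 125.7]
54 309 327 [137.9   0.2 125.7]
62 309 327 [131.5   0.2 125.7]
70 309 327 [125.1   0.2 125.7]
78 309 327 [118.8   0.2 125.7]
86 308 327 [112.5  -0.2 125.7]
94 308 327 [106.3  -0.2 125.7]
102 308 326 [100.1  -0.6 125.7]
155 308 326 [ 59.3  -0.6 125.7]
163 308 326 [ 53.2  -0.6 125.7]
171 308 326 [ 47.   -0.6 125.7]
179 308 326 [ 40.8  -0.6 125.7]
187 308 326 [ 34.6  -0.6 125.7]
195 308 326 [ 28.3  -0.6 125.7]
203 308 326 [ 22.   -0.6 125.7]
211 308 325 [ 15.7  -1.  125.7]
219 308 325 [  9.3  -1.  125.7]
227 308 325 [  2.8  -1.  125.7]
tool y = 0.0068 x + -0.91 0.18626526792489884
eye tool [ 74.63197122  -0.54244935 120.73860751]
clip 258 292 346
clip 264 292 345
clip 270 292 333
clip 276 308 328
clip 282 308 329
clip 288 308 329
clip 294 307 330
clip 300 307 330
clip 306 307 330
clip 312 307 330
```

```bash
python3 -m pendant '[[[0,-1.1,20],[0,0,0.004],0],[[0,0,30],[0,0,0],0],[[0,0,25],[0,0,0],0],[[0,0,10],[0,0,0],0],[[0,0,0],[0,0,0],0],[[0,0,0],[0,0,0],0],[[0,0,0],[0,0,0],0]]' 40
python3 - <<'E'
from bench import manip
from h import *
s=manip.get_state();go(s,s["position"][0],s["position"][1],229,.123)
E
```

```text
time_s: 7.1
position: [469.8, -138.8, 241.9]
tcp_rot: [0.664, 0.748, 0.001, 0.001]
force: [-0.3, -0.5, -0.9]
gripper_width: 9.6
grip_force: 40.0
pos [ 469.8 -138.8  241.9] tilt [ 2.e-03 -2.e-04 -1.e+00] az 0.1192 t 7.1 F [-0.28 -0.47 -0.85]
shift tool [ 0.  -0.  12.9] turn z -0.004
turn full [ 0.002   0.0005 -0.0038]
```

```bash
python3 -m pendant '[[[0,-0.8,4],[0,0,0],0],[[0,0,4],[0,0,0],0],[[0,0,3],[0,0,0],0],[[0,0,0],[0,0,0],0],[[0,0,0],[0,0,0],0]]'
python3 -m pendant '[[[0,0,1],[0,0,0],0],[[0,0,1],[0,0,0],0],[[0,0,0],[0,0,0],0],[[0,0,0],[0,0,0],0]]'
```

```text
time_s: 7.6
position: [468.1, -138.6, 229.7]
tcp_rot: [0.664, 0.748, -0.0, -0.0]
force: [0.1, -1.1, -0.7]
gripper_width: 9.6
grip_force: 40.0
time_s: 8.0
position: [468.4, -138.7, 228.0]
tcp_rot: [0.664, 0.748, 0.0, 0.0]
force: [-0.4, 0.1, 3.6]
gripper_width: 9.6
grip_force: 40.0
```

Contact, as predicted, with very little side force. Now I'll press in small steps.

```bash
for i in 1 2 3; do python3 -m pendant '[[[0,0,1],[0,0,0],0],[[0,0,0],[0,0,0],0]]' | egrep 'pos|force:'; done
```

```text
position: [468.5, -138.8, 227.1]
force: [0.3, 0.2, 5.5]
grip_force: 40.0
position: [468.6, -138.9, 226.1]
force: [-0.5, -1.0, 5.7]
grip_force: 40.0
position: [468.5, -138.9, 225.1]
force: [0.1, -0.7, 4.8]
grip_force: 40.0
```

```bash
for i in 1 2 3 4 5 6; do python3 -m pendant '[[[0,0,1],[0,0,0],0],[[0,0,0],[0,0,0],0]]' | egrep 'pos|force:'; done
```

```text
position: [468.5, -138.8, 224.0]
force: [0.1, -0.7, 4.3]
grip_force: 40.0
position: [468.3, -138.8, 222.7]
force: [0.7, -0.1, 2.0]
grip_force: 40.0
position: [468.1, -138.6, 221.5]
force: [1.4, -0.4, -0.6]
grip_force: 40.0
position: [468.0, -138.5, 220.4]
force: [1.0, -0.9, -1.6]
grip_force: 40.0
position: [468.0, -138.5, 219.4]
force: [1.7, 0.0, -1.6]
grip_force: 40.0
position: [467.9, -138.5, 218.4]
force: [1.0, 0.1, -3.5]
grip_force: 40.0
```

```bash
for i in 1 2 3; do python3 -m pendant '[[[0,0,0.8],[0,0,0],0],[[0,0,0],[0,0,0],0]]' | egrep 'pos|force:'; done
```

```text
position: [468.0, -138.6, 217.7]
force: [1.7, 0.7, -3.7]
grip_force: 40.0
position: [468.0, -138.6, 217.0]
force: [1.4, -0.6, -2.4]
grip_force: 40.0
position: [468.1, -138.7, 216.2]
force: [-0.2, -0.0, -2.8]
grip_force: 40.0
```

```bash
for i in 1 2 3; do python3 -m pendant '[[[0,0,0.6],[0,0,0],0],[[0,0,0],[0,0,0],0]]' | egrep 'pos|force:'; done
```

```text
position: [468.1, -138.7, 215.7]
force: [1.5, -0.2, -3.3]
grip_force: 40.0
position: [468.2, -138.7, 215.2]
force: [0.2, 0.5, 0.5]
grip_force: 40.0
position: [468.2, -138.7, 215.1]
force: [-2.7, 1.5, 7.5]
grip_force: 40.0
```

Home: the force fell at the snap, then rose hard at z=215.1. I'll relieve the press and slide left.

```bash
python3 -m pendant '[[[0,0,-0.5],[0,0,0],0],[[4,0,0],[0,0,0],0],[[4,0,0],[0,0,0],0],[[4,0,0],[0,0,0],0],[[4,0,0],[0,0,0],0],[[4,0,0],[0,0,0],0]]'; python3 -m pendant '[[[4,0,0],[0,0,0],0],[[4,0,0],[0,0,0],0],[[4,0,0],[0,0,0],0],[[4,0,0],[0,0,0],0],[[4,0,0],[0,0,0],0],[[4,0,0],[0,0,0],0]]'
```

```text
time_s: 11.6
position: [465.9, -118.5, 215.1]
tcp_rot: [0.664, 0.748, 0.0, 0.0]
force: [0.1, -1.8, 2.4]
gripper_width: 10.0
grip_force: 40.0
time_s: 12.2
position: [463.0, -94.7, 215.1]
tcp_rot: [0.664, 0.748, 0.0, 0.0]
force: [-0.2, -2.5, 5.0]
gripper_width: 9.8
grip_force: 40.0
```

```bash
python3 -m pendant '[[[3,0,-0.3],[0,0,0],0],[[3,0,0],[0,0,0],0],[[3,0,0],[0,0,0],0],[[3,0,0],[0,0,0],0],[[3,0,0],[0,0,0],0],[[3,0,0],[0,0,0],0],[[3,0,0],[0,0,0],0]]'; python3 -m pendant '[[[3,0,0],[0,0,0],0],[[3,0,0],[0,0,0],0],[[3,0,0],[0,0,0],0],[[3,0,0],[0,0,0],0],[[3,0,0],[0,0,0],0],[[3,0,0],[0,0,0],0],[[3,0,0],[0,0,0],0]]';  python3 -m pendant '[[[3,0,0],[0,0,0],0],[[3,0,0],[0,0,0],0],[[3,0,0],[0,0,0],0],[[3,0,0],[0,0,0],0],[[3,0,0],[0,0,0],0],[[3,0,0],[0,0,0],0],[[3,0,0],[0,0,0],0]]'
```

```text
time_s: 12.9
position: [460.3, -73.9, 215.2]
tcp_rot: [0.664, 0.748, -0.0, -0.0]
force: [1.9, -1.9, -0.7]
gripper_width: 10.0
grip_force: 40.0
time_s: 13.6
position: [457.8, -52.9, 215.2]
tcp_rot: [0.664, 0.748, -0.0, -0.0]
force: [1.3, -1.1, -1.7]
gripper_width: 9.7
grip_force: 40.0
time_s: 14.3
position: [455.4, -32.2, 215.3]
tcp_rot: [0.664, 0.748, -0.0, -0.0]
force: [0.3, -2.5, -2.7]
gripper_width: 9.8
grip_force: 40.0
```

```bash
python3 -m pendant '[[[2,0,0.1],[0,0,0],0],[[2,0,0],[0,0,0],0],[[2,0,0],[0,0,0],0],[[2,0,0],[0,0,0],0],[[2,0,0],[0,0,0],0],[[2,0,0],[0,0,0],0],[[2,0,0],[0,0,0],0],[[2,0,0],[0,0,0],0],[[2,0,0],[0,0,0],0],[[2,0,0],[0,0,0],0]]'; for i in 1 2 3 ; do python3 -m pendant '[[[1,0,0],[0,0,0],0],[[1,0,0],[0,0,0],0]]' | egrep 'pos|^force:'; done
```

```text
time_s: 15.3
position: [453.1, -12.4, 215.2]
tcp_rot: [0.664, 0.748, 0.0, 0.0]
force: [1.1, -1.3, -1.1]
gripper_width: 9.8
grip_force: 40.0
position: [452.9, -10.5, 215.2]
force: [1.0, -0.7, -1.3]
position: [452.6, -8.5, 215.2]
force: [0.9, -1.6, -1.1]
position: [452.4, -6.5, 215.2]
force: [0.4, -1.2, -0.6]
```

```bash
for i in 1 2 3 ; do python3 -m pendant '[[[1,0,0],[0,0,0],0],[[0,0,0],[0,0,0],0]]' | egrep 'pos|^force:'; done
```

```text
position: [452.2, -5.3, 215.2]
force: [0.0, -0.6, -0.1]
position: [452.1, -4.5, 215.2]
force: [-0.3, -0.6, -0.9]
position: [452.0, -3.5, 215.2]
force: [0.2, -0.7, -1.1]
```

```bash
for i in 1 2 3 4; do python3 -m pendant '[[[1,0,0],[0,0,0],0],[[0,0,0],[0,0,0],0]]' | egrep 'pos|^force:'; done
```

```text
position: [451.9, -2.5, 215.2]
force: [0.9, -1.2, -1.4]
position: [451.8, -1.5, 215.2]
force: [0.6, -0.9, -0.3]
position: [451.6, -0.5, 215.2]
force: [1.0, -1.1, -1.5]
position: [451.5, 0.5, 215.2]
force: [0.7, -0.7, -2.1]
```

```bash
for i in 1 2; do python3 -m pendant '[[[1,0,0],[0,0,0],0],[[0,0,0],[0,0,0],0]]' | egrep 'pos|^force:'; done
```

```text
position: [451.4, 1.5, 215.2]
force: [-0.4, -1.0, 0.2]
position: [451.3, 2.5, 215.2]
force: [0.6, -0.4, -0.1]
```

```bash
python3 - <<'E'
from bench import manip
import cv2
a=manip.camera("wrist")["color"][:,:,::-1];cv2.imwrite("pics/w5.png",cv2.resize(a[130:330,220:420],(600,600),interpolation=2))
E
```

```text
(no output)
```

View pics/w5.png

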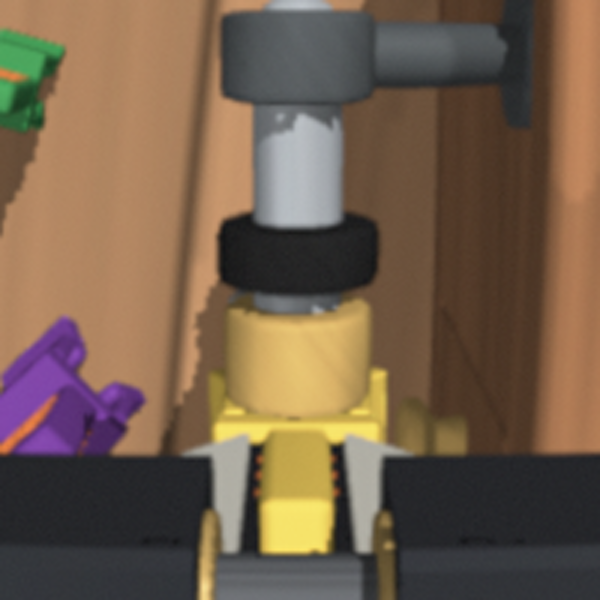

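The crop shows the clip against the brass eye (about (297,400)). The eye's left face (row ~302) is 2–3 mm short of the black ring (row ~290).

```bash
for i in 1 2 3; do python3 -m pendant '[[[0.7,0,0],[0,0,0],0],[[0,0,0],[0,0,0],0]]' | egrep 'pos|^force:'; done
```

```text
position: [451.2, 3.1, 215.2]
force: [0.1, -1.4, -1.8]
position: [451.1, 3.8, 215.2]
force: [-0.3, -1.7, -1.9]
position: [451.0, 4.5, 215.2]
force: [0.3, -0.8, -1.5]
```

```bash
for i in 1 2; do python3 -m pendant '[[[0.5,0,0],[0,0,0],0],[[0,0,0],[0,0,0],0]]' | egrep 'pos|^force:'; done
```

```text
position: [451.0, 5.0, 215.2]
force: [0.7, -0.1, -1.3]
position: [450.9, 5.5, 215.2]
force: [0.7, -1.3, -1.5]
```

```bash
for i in 1 2 ; do python3 -m pendant '[[[0.5,0,0],[0,0,0],0],[[0,0,0],[0,0,0],0]]' | egrep 'pos|^force:'; done
```

```text
position: [450.8, 6.0, 215.2]
force: [0.1, -1.1, -1.6]
position: [450.8, 6.1, 215.2]
force: [1.3, -3.4, -1.3]
```

```bash
for i in 1 2 ; do python3 -m pendant '[[[0.5,0,0],[0,0,0],0],[[0,0,0],[0,0,0],0]]' | egrep 'pos|^force:'; done
```

```text
position: [450.8, 6.2, 215.2]
force: [1.5, -5.6, -1.1]
position: [450.8, 6.3, 215.3]
force: [0.8, -8.8, -1.3]
```

The stop is felt: motion halted and the push rose to 8.8 N total, about 7 N after drag. I'll relax most of it without pulling back, release, and lift.

```bash
python3 -m pendant '[[[-0.8,0,0],[0,0,0],0],[[0,0,0],[0,0,0],0],[[0,0,0],[0,0,0],0.3],[[0,0,0],[0,0,0],0.3],[[0,0,0],[0,0,0],0.3],[[0,0,0],[0,0,0],0.3]]'; python3 -m pendant '[[[0,0,-15],[0,0,0],0.3],[[0,0,-25],[0,0,0],0.3],[[0,0,-40],[0,0,0],0.3],[[0,0,-40],[0,0,0],0.3],[[-40,0,0],[0,0,0],0.3],[[-40,0,0],[0,0,0],0.3],[[0,0,0],[0,0,0],0.3],[[0,0,0],[0,0,0],0.3],[[0,0,0],[0,0,0],0.3]]'
python3 - <<'E'
from bench import manip
import cv2,numpy as np
a=manip.camera("wrist")["color"][:,:,::-1];b=manip.camera("scene")["color"][:,:,::-1]
cv2.imwrite("pics/f.png",np.hstack([cv2.resize(a[:260,190:450],(400,400),interpolation=2),cv2.resize(b[150:450,150:450],(400,400))]))
E
```

```text
time_s: 20.15
position: [450.8, 7.0, 215.3]
tcp_rot: [0.664, 0.748, 0.0, -0.0]
force: [0.8, 0.4, 0.9]
gripper_width: 27.1
grip_force: 0.0
time_s: 21.05
position: [460.2, -71.7, 335.0]
tcp_rot: [0.663, 0.748, 0.0, -0.0]
force: [0.3, 0.2, -0.4]
gripper_width: 27.4
grip_force: 0.0
```

View pics/f.png

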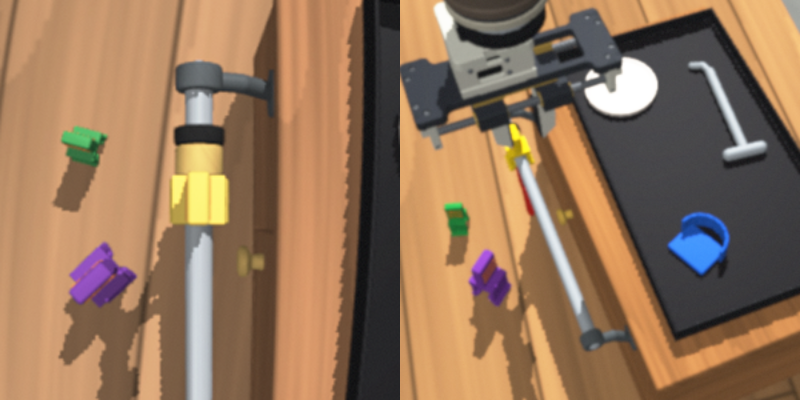

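The picture shows the ring (200,135), the eye (200,158) and the clip (200,198) touching in a row. The clip's tab is upright, the tray is undisturbed and the gripper is clear.

```bash
python3 -c "
from bench import manip
print(manip.finish_job())"
```

```text
the job is handed in; nothing more can be done
None
```

The yellow clip is snapped fully home on the rail, tab upright, and sits against the hook, which I pushed firmly (about 7 N) up to the rubber stop ring; the tray and everything in it look undisturbed in the last picture, and the job was handed in at about 21 s.

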